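Register the walnut blank in the bench stop

TASK

Push the long walnut blank that lies in front of the L-shaped bench stop along the table into the stop's inner corner, so that its long side lies flush against the long batten and its end butts against the short batten. Only push it with the fingers, never lifting or tipping it, leave the other things lying round it where they are, and draw back when it is seated.

Things in the scene. Friction and masses are not known exactly. Their poses are not given: they have to be found in the camera images.
- walnut_block: Loose rough-sawn dark walnut bar lying flat: 217 mm along its x, 52 along its y, 41 high, 0.18 to 0.36 kg. Origin: centre of its underside. It starts on the robot's side of the long batten, within 0.3 rad of parallel to it, clear of the stop. Either end and either long side may go to the stop.
- bench_stop: L of two pale wooden battens, 28 wide, 30 mm high, fixed to the table. Origin: table height, where their inner faces meet. Long batten on the far side: inner face x = 0 faces -x (to the robot), from y = -8 to -270 mm. Short batten at the left: inner face y = 0 faces -y, reaching to x = -90 mm. Seated, the blank's centre is at x = -26, y = -108.5 mm here, its length along y.
- palm_gouge: Bystander: short palm gouge, 132 x 26 x 22 mm, lying on the table left of the short batten. Origin: centre of its underside.
- wood_disc_1: Bystander: turned wooden disc, 64 mm across, 12 mm thick, lying flat. Origin: centre of its underside.
- wood_disc_2: Bystander: turned wooden disc, 62 mm across, 12 mm thick, lying flat. Origin: centre of its underside.
- carved_blank: Bystander: small half-carved block of pale wood, 58 x 31 x 30 mm. Origin: centre of its underside.
- palm_skew: Bystander: short palm skew chisel, 148 x 26 x 22 mm, lying on the table at its front edge, near the robot. Origin: centre of its underside.
- glue_bottle: Bystander: upright bottle of wood glue, 58 mm across, 196 mm high, at the left of the table. Origin: centre of its underside.
There are look-alikes about, which are no part of the job. What is shaped like the walnut_block but turquoise is not meant.

How it is judged (in metres and radians):
At the end, for the whole second after the job is handed in: The walnut blank lies still and flat on the table in the corner of the bench stop: its centre within 3 mm of the seated position both across and along the long batten, and its length parallel to the long batten within 0.02 rad (x of walnut_block in the frame of bench_stop between -0.029 and -0.023 m and y of walnut_block in the frame of bench_stop between -0.1115 and -0.1055 m and angle between the x axis of walnut_block and the y axis of bench_stop, either way round below 0.02 rad and height (world z) of walnut_block below 0.004 m and angle between walnut_block's own z axis and vertical below 0.05 rad and linear speed of walnut_block below 0.01 m/s); the robot touches nothing.
It fails at once if the walnut blank was lifted clear of the table (origin more than 10 mm up) (height (world z) of walnut_block above 0.01 m).
It fails at once if the walnut blank was tipped (more than 0.2 rad) (angle between walnut_block's own z axis and vertical above 0.2 rad).
It fails at once if a bystander was moved by more than 15 mm (distance of any of palm_gouge, palm_skew, wood_disc_1, wood_disc_2, carved_blank, glue_bottle from where it was at the start of the episode above 0.015 m).
It also fails if it takes over 48 s, if anything falls off the work surface, if the arm or the gripper's body presses on something with over 40 N, if the wrist force passes 120 N, or if a joint passes its speed limit or range.

ROBOT

A 7-joint arm with a two-finger parallel gripper is mounted at the origin on a cart in front of the work surface, level with it; the furniture and walls round the work are solid. World frame = base frame: x ahead of the robot, y to its left, z up, the work surface at z = 0. Lengths are in m, angles in degrees, forces in N, time in s.
With the tool pointing down it reaches from about 0.425 to 0.875 m from the base axis. Payload 4.7 kg.
Tool frame: the origin (TCP) lies between the finger pads; the fingertips stand 19 mm ahead of it and the grasp point (between the pads) is the TCP; x points along the fingers, z is the direction in which the jaws open and shut, and the axes are right-handed (so a half turn about x gives the same grasp; the last joint's range is limited). The gripper opens to 87 mm and grips with 3 to 60 N. Pads are 19 mm wide; open, the fingers measure 117 mm over their backs; the gripper's body (75 mm by 190 mm) begins 51 mm behind the grasp point.
Start: joints at [76.438, 18.392, -4.016, 83.108, 1.295, 78.541, -3.26], TCP at [0.161, -0.63, 0.214] pointing down, gripper open.
Joint ranges: [-163.93, 163.93], [-17.29, 119.83], [-79.2, 71.16], [3.27, 140.29], [-89.18, 269.18], [5.43, 117.66], [-154.24, 154.24]. Speed limits (degrees/s): [147.25, 147.25, 180, 180, 180, 180, 180].

INTERFACE

Orientations are given as [roll, pitch, yaw] about the fixed x, y, z axes, in that order (R = Rz(yaw) Ry(pitch) Rx(roll)).
In Python, from cell import monitor, read_camera, camera_model, env, regions_of gives the robot as it stands. The module is installed in compiled form; this text tells all that it offers.
- The arm moves only by the tool step_arm, never from a script. Its argument "deltas" is a list of rows, each a list of 5 numbers: the gripper's target within -1 to 1 (fully open at 1, half-way at 0, shut at -1), then the shift along the tool's x, y, z in m, then the turn about the tool's x in degrees. A call has 1 to 12 rows; each row is the pose to reach, as a shift and turn from the pose commanded when the call began, along the tool's axes at that moment; what a row does not reach only later rows make up. A row lasts 1/8 s, in which the tool goes at most 62.5 mm and 10.7 degrees, less where a joint would pass 70% of its speed; a pose out of reach is approached as far as the arm can. A call with a gripper value outside its range is refused whole. The fingers move at their own pace and stop on an object; "newtons" is the grip in N (left out, the last holds). Time passes only in rows, so rows that repeat a pose let the fingers close. It gives the time, the measured TCP pose, the force and the opening at its end, in the units of the state.
- monitor.get_obs(): the state, without advancing time (a new reading comes with each control period).
- read_camera(name): name is "scene" or "top" or "wrist"; returns (picture, depth): 400x640x3 uint8, red, green, blue; 400x640 float32, m along the optical axis (not along the pixel's ray), 0 where there is no reading.
- camera_model(name): a dict with "fx", "fy", "cx", "cy" (pixels), "k1" (the pictures are not rectified: a ray, as slopes to the right and down, at radius r is drawn at 1 + k1 r^2 times it, then the intrinsics apply), "xyz" and "attitude" of the camera in the world. Camera axes: x right, y down, z forward; pixel columns grow to the right and rows downward; lengths in m; the calibration is good to about 2 mm. A picture is of the moment at which its call begins: read the wrist's pose just before it. camera_model takes no time and is no camera call; for the wrist camera it gives the pose at the moment of the call.
- env.sign_off(): hands the job in, once; it reports no verdict.
Trained networks look in the newest picture that a camera, given by its name, has taken for a name from the list of things; names that differ only in an ending like _2 or _b are one class to them, and where a whole thing is asked for, a point or a joint stands for the part that bears it (a point fixed in the world has none). Each returns a list of dicts, best first, with "p" (0 to 1); they miss things now and then, are a little off and sometimes report something else, mostly with a low value. They report only what shows in the picture. A call takes as long as a camera call. They do not tell look-alikes from the thing itself.
- regions_of(camera, thing): "pixels" (400x640 bool, what is visible of it) and "pixel" ([column, row] in pixels, amid what is visible of it).
The state is a dict: "time_s": time; "qpos": joint angles; "joint_velocities": joint speeds; "effort": joint torques, N m; "tool_pos": TCP position; "tool_rot": TCP orientation; "force": force on the tool from outside, world axes, zero at the start; "wrist_torque": the same for the moment, N m; "grip_width": finger opening in m.
Only numpy, scipy, OpenCV 4.12 (cv2) and the standard library are available. Lean on these libraries where they do the work, as an engineer would, in place of code of your own. Each camera call takes 0.05 s, during which the arm holds its last target. There are 200 camera calls.

## Working session

There is one attempt and no reset: what is moved stays moved. The work goes in short steps, Python scripts to look and compute and a tool call to move; the robot and the scene stay as the last step left them, time stands still between calls to the robot, and variables do not carry over. Pictures are saved under pics/ and viewed, about 8 in all and at most 12, crops included, and the job is handed in when it is done.

Besides the shell and the picture viewer there is one more tool, called as name(argument=value, ...) on one line, values as JSON. step_arm: Moves the arm, as the interface text tells. Its arguments: {"type":"object","properties":{"deltas":{"type":"array"},"newtons":{"type":"number"}},"required":["deltas"]}

```bash
mkdir -p pics
cat > h.py <<'E'
import numpy as np, cv2
from scipy.spatial.transform import Rotation as R
from cell import monitor, read_camera, camera_model, env, regions_of
def cam(n):
    m=camera_model(n); p,d=read_camera(n); return m,p,d
def world(m,d,uv):
    """pixels Nx2 (int) -> world via depth"""
    uv=np.asarray(uv); K=np.array([[m['fx'],0,m['cx']],[0,m['fy'],m['cy']],[0,0,1.]])
    s=cv2.undistortPoints(uv.reshape(-1,1,2).astype(float),K,np.array([m['k1'],0,0,0.])).reshape(-1,2)
    z=d[uv[:,1],uv[:,0]]; c=np.c_[s*z[:,None],z]
    return c@att(m).T+np.array(m['xyz']), z>0
def att(m):
    a=np.array(m['attitude'],float)
    return a if a.shape==(3,3) else R.from_euler('xyz',a,degrees=True).as_matrix()
def save(n,p): cv2.imwrite('pics/'+n,p[:,:,::-1])
E
python3 - <<'E'
from h import *
o=monitor.get_obs(); print({k:np.round(v,3).tolist() for k,v in o.items()})
ps=[]
for n in ('top','scene'):
    m,p,d=cam(n); print(n,m); save(n+'1.png',p)
    for t in ['walnut_block','bench_stop','palm_gouge','wood_disc_1','carved_blank','palm_skew','glue_bottle']:
        for r in regions_of(n,t):
            v,u=np.nonzero(r['pixels']); w,ok=world(m,d,np.c_[u,v]); w=w[ok]
            print(t,round(r['p'],2),np.round(r['pixel']),len(u),np.round(np.median(w,0),3),np.round(np.percentile(w,1,axis=0),3),np.round(np.percentile(w,99,axis=0),3))
E
```

```text
{'time_s': 0.0, 'qpos': [76.439, 18.438, -4.016, 83.175, 1.296, 78.541, -3.26], 'joint_velocities': [0.049, 0.063, -0.049, 0.047, -0.028, -0.071, 0.104], 'effort': [0.0, -49.129, -0.404, -31.253, -0.064, 0.044, 0.0], 'tool_pos': [0.161, -0.629, 0.213], 'tool_rot': [-176.536, 89.89, 107.835], 'force': [0.102, 0.177, -0.22], 'wrist_torque': [-0.003, 0.009, -0.011], 'grip_width': 0.087}
top {'fx': 433.7310270569985, 'fy': 433.7310270569985, 'cx': 316.5501711614445, 'cy': 201.1125315837375, 'k1': -0.011801651262155224, 'xyz': array([ 0.36193539, -0.02503537,  1.28169795]), 'attitude': array([-172.78821671,    0.72118262,  -88.51197895])}
walnut_block 0.63 [431. 155.] 1316 [ 0.662 -0.342  0.041] [ 0.578 -0.427  0.01 ] [ 0.75  -0.26   0.047]
walnut_block 0.58 [334. 204.] 1432 [ 0.511 -0.059  0.041] [ 0.471 -0.159  0.001] [0.55  0.049 0.047]
bench_stop 0.75 [310. 167.] 1384 [0.628 0.023 0.03 ] [ 0.564 -0.155  0.005] [0.671 0.145 0.036]
palm_gouge 0.79 [246. 149.] 291 [0.666 0.208 0.018] [ 0.596  0.181 -0.002] [0.713 0.239 0.027]
wood_disc_1 0.8 [198. 213.] 354 [0.481 0.349 0.012] [0.452 0.3
[... 1151 characters left out ...]
0.001] [ 0.39  -0.082  0.022]
bench_stop 0.86 [268. 205.] 1278 [0.625 0.06  0.026] [ 0.562 -0.146  0.001] [0.675 0.154 0.032]
palm_gouge 0.58 [223. 229.] 279 [0.665 0.218 0.015] [0.596 0.181 0.006] [0.706 0.239 0.024]
wood_disc_1 0.77 [251. 281.] 486 [0.478 0.358 0.013] [0.451 0.31  0.   ] [0.509 0.383 0.015]
wood_disc_1 0.72 [384. 168.] 134 [ 0.448 -0.402  0.011] [ 0.421 -0.443  0.   ] [ 0.477 -0.381  0.015]
carved_blank 0.93 [344. 242.] 325 [0.355 0.134 0.025] [0.329 0.107 0.004] [0.383 0.142 0.032]
palm_skew 0.74 [376. 199.] 195 [ 0.357 -0.124  0.014] [ 0.34  -0.201 -0.003] [ 0.379 -0.082  0.022]
glue_bottle 0.91 [191. 248.] 1655 [0.595 0.406 0.091] [0.581 0.375 0.006] [0.627 0.424 0.187]
```

View pics/top1.png

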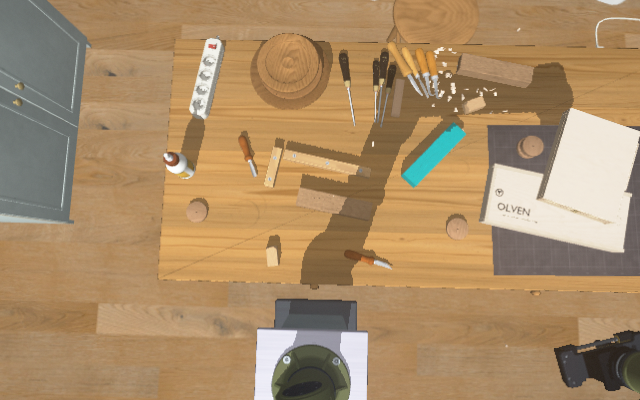

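```bash
cat >> h.py <<'E'
def rect(w,lo,hi):
    q=w[(w[:,2]>lo)&(w[:,2]<hi)]; return cv2.minAreaRect(q[:,:2].astype(np.float32)*1000)
def masked(n,t,near):
    m,p,d=cam(n); 
    best=None
    for r in regions_of(n,t):
        v,u=np.nonzero(r['pixels']); w,ok=world(m,d,np.c_[u,v]); w=w[ok]
        c=np.median(w,0)
        if np.linalg.norm(c[:2]-near)<.1 and best is None: best=w
    return best
E
python3 - <<'E'
from h import *
w=masked('top','walnut_block',[.51,-.06]); b=rect(w,.034,.048); print(b,np.round(cv2.boxPoints(b)))
w=masked('top','bench_stop',[.628,.02]); np.save('stop.npy',w)
b=rect(w,.022,.038); print(b,np.round(cv2.boxPoints(b)))
m,p,d=cam('top')
E
```

```text
((512.9557495117188, -54.398780822753906), (213.7446746826172, 52.28463363647461), 79.42774200439453) [[ 468. -155.]
 [ 519. -164.]
 [ 558.   46.]
 [ 507.   55.]]
((600.0133056640625, -5.886962890625), (302.6581726074219, 115.72055053710938), 82.05216979980469) [[ 522. -148.]
 [ 636. -164.]
 [ 678.  136.]
 [ 564.  152.]]
```

The top view shows walnut at (336,204) in front of the L-stop (short batten at (273,165), long at (327,160)). The turquoise look-alike is at (433,155). The skew at (368,260) and the carved blank at (272,256) are clear of the push path.

```bash
cat >> h.py <<'E'
def T(pose): # (x,y,deg) of stop
    a=np.radians(pose[2]); return np.array([[np.cos(a),-np.sin(a)],[np.sin(a),np.cos(a)]]),np.array(pose[:2])
def toS(pose,xy): M,t=T(pose); return (np.asarray(xy)[:,:2]-t)@M
def toW(pose,s): M,t=T(pose); return np.asarray(s)@M.T+t
E
python3 - <<'E'
from h import *
from scipy.optimize import minimize
w=np.load('stop.npy'); q=w[(w[:,2]>.022)&(w[:,2]<.038)]
p0=np.array([.63,.11,-8.])
def box(s,x0,x1,y0,y1):
    d=np.c_[np.maximum(np.maximum(x0-s[:,0],s[:,0]-x1),0),np.maximum(np.maximum(y0-s[:,1],s[:,1]-y1),0)]
    return np.hypot(*d.T)
def cost(p):
    s=toS(p,q)
    return np.mean(np.minimum(np.minimum(box(s,0,.028,-.27,-.008),box(s,-.09,.028,0,.028)),.01))*1e3
best=min((minimize(cost,p0+[a,b,c],method='Nelder-Mead',options=dict(xatol=1e-5,fatol=1e-6)) for a in(-.01,0,.01) for b in (-.01,0,.01) for c in(-2,0,2)),key=lambda r:r.fun)
P=best.x; print(P,best.fun)
s=toS(P,q)*1000; 
L=s[s[:,1]<-12]; S=s[s[:,0]<-6]
for n,a in(('L',L),('S',S)): print(n,np.round(np.percentile(a,[1,5,50,95,99],axis=0),1).tolist(), cv2.minAreaRect(a.astype(np.float32)))
np.save('P.npy',P)
b=np.array([[.513,-.0544]]); print('block in stop',toS(P,b),'seat',toW(P,[[-.026,-.1085]]), 'blk corners', np.round(toS(P,np.array([[ .468,-.155],[.519,-.164],[.558,.046],[.507,.055]])),3).tolist())
o=monitor.get_obs(); M=R.from_euler('xyz',o['tool_rot'],degrees=True).as_matrix(); print(np.round(M,3))
E
```

```text
[  0.6469101    0.10720545 -11.49636347] 0.008687526015771274
L [[-0.1, -266.7], [0.7, -256.5], [13.4, -141.2], [26.6, -24.6], [28.2, -14.5]] ((14.30203628540039, -140.79598999023438), (29.84869384765625, 257.360107421875), 0.011136443354189396)
S [[-89.0, -0.1], [-84.8, 0.9], [-47.8, 13.6], [-10.7, 26.6], [-6.9, 27.8]] ((-48.021976470947266, 14.269755363464355), (29.014780044555664, 83.49796295166016), 89.8431396484375)
block in stop [[-0.09901462 -0.18505227]] seat [[0.59980706 0.00606419]] blk corners [[-0.123, -0.293], [-0.071, -0.291], [-0.075, -0.078], [-0.127, -0.079]]
[[-0.     0.969  0.248]
 [-0.     0.248 -0.969]
 [-1.    -0.     0.   ]]
```

step_arm(deltas=[[1,0,0.02,-0.02,0],[1,0,0.06,-0.065,2],[1,0,0.1,-0.11,5],[1,0,0.14,-0.155,8],[1,0,0.18,-0.2,11],[1,0,0.22,-0.245,14],[1,0,0.26,-0.29,17],[1,0,0.3,-0.335,20],[1,0,0.34,-0.38,22],[1,0,0.38,-0.425,24],[1,0,0.415,-0.47,25.9],[1,0,0.436,-0.4925,25.9]])

```text
time_s: 2.55
tool_pos: [0.4623, -0.0409, 0.2146]
tool_rot: [86.6, 89.9, -14.7]
force: [-0.4, -1.4, 0.9]
grip_width: 0.087
```

```bash
cat > st.py <<'E'
from h import *
def st():
    o=monitor.get_obs(); P=np.load('P.npy'); M=R.from_euler('xyz',o['tool_rot'],degrees=True).as_matrix()
    M2,_=T(P); S=np.eye(3); S[:2,:2]=M2
    print(round(o['time_s'],2),'tcp stop',np.round(toS(P,[o['tool_pos']])[0],4),'z',np.round(o['tool_pos'][2],4),'force stop',np.round(S.T@o['force'],1),'w',o['grip_width'])
    print('tool axes in stop\n',np.round(S.T@M,3))
E
python3 - <<'E'
from st import *
st()
m,p,d=cam('wrist'); save('wrist1.png',p)
for r in regions_of('wrist','walnut_block'):
    v,u=np.nonzero(r['pixels']); w,ok=world(m,d,np.c_[u,v]); b=rect(w[ok],.03,.05); P=np.load('P.npy'); print(r['p'],len(u),b,np.round(toS(P,cv2.boxPoints(b)/1000),4).tolist())
for r in regions_of('wrist','bench_stop'):
    v,u=np.nonzero(r['pixels']); w,ok=world(m,d,np.c_[u,v]); s=toS(P,w[ok]); print('stop',r['p'],np.round(np.percentile(s[(w[ok][:,2]>.022)],[1,50,99],axis=0),4).tolist())
E
```

```text
2.55 tcp stop [-0.1514 -0.1819] z 0.2146 force stop [-0.1 -1.4  0.9] w 0.08700999880165033
tool axes in stop
 [[ 0.001  1.     0.003]
 [-0.     0.003 -1.   ]
 [-1.     0.001  0.   ]]
0.94 2724 ((606.5936889648438, -286.74163818359375), (52.640411376953125, 55.19993209838867), 47.8290901184082) [[0.0018, -0.4026], [0.0493, -0.4308], [0.0762, -0.3855], [0.0287, -0.3574]]
0.9 8102 ((512.9489135742188, -53.190711975097656), (217.25953674316406, 51.56641387939453), 79.30244445800781) [[-0.1236, -0.2929], [-0.072, -0.2921], [-0.075, -0.0749], [-0.1266, -0.0756]]
stop 0.71 [[-0.085, -0.2641], [0.0089, -0.0847], [0.0269, 0.0273]]
```

The close-up agrees with the top view, so I'm descending behind the block and pushing with the open fingers.

step_arm(deltas=[[1,0.03,0,0.002,0],[1,0.08,0,0.002,0],[1,0.13,0,0.002,0],[1,0.17,0,0.002,0],[1,0.184,0,0.002,0],[1,0.185,0,0.002,0],[1,0.185,0.008,0.002,0],[1,0.185,0.015,0.002,0],[1,0.185,0.023,0.002,0],[1,0.185,0.032,0.002,0],[1,0.185,0.04,0.002,0],[1,0.185,0.048,0.002,0]])

```text
time_s: 4.2
tool_pos: [0.5076, -0.0558, 0.0292]
tool_rot: [-76.0, 89.9, -177.5]
force: [-4.9, 1.8, 5.1]
grip_width: 0.0869
```

step_arm(deltas=[[1,0,0.007,0,0],[1,0,0.014,0,0],[1,0,0.021,0,0],[1,0,0.028,0,0],[1,0,0.032,0,0],[1,0,0.034,0,0],[1,0,0.035,0,0]])

```text
time_s: 5.08
tool_pos: [0.5421, -0.0629, 0.029]
tool_rot: [-77.1, 90.0, -178.6]
force: [-4.7, 1.7, 4.2]
grip_width: 0.0872
```

```bash
cat >> st.py <<'E'
def blk(n='top'):
    P=np.load('P.npy'); m,p,d=cam(n)
    for r in regions_of(n,'walnut_block'):
        v,u=np.nonzero(r['pixels']); w,ok=world(m,d,np.c_[u,v]); b=rect(w[ok],.033,.05); c=toS(P,cv2.boxPoints(b)/1000)
        if c.mean(0)[1]>-.3: print(n,round(r['p'],2),np.round(b[1],1),np.round(c.mean(0),4),np.round(c,4).tolist())
    return p
E
python3 -c "
from st import *
st(); blk()"
```

```text
5.08 tcp stop [-0.0689 -0.1876] z 0.029 force stop [-5.   0.7  4.2] w 0.08717816830816698
tool axes in stop
 [[-0.001  1.    -0.001]
 [-0.    -0.001 -1.   ]
 [-1.    -0.001  0.   ]]
top 0.44 [ 8.7 48.3] [-0.0331 -0.0813] [[-0.0574, -0.0848], [-0.0091, -0.0865], [-0.0088, -0.0778], [-0.0571, -0.0762]]
```

step_arm(deltas=[[1,0,0.003,0,0],[1,0,0.005,0,0],[1,0,0.006,0,0],[1,0,0.007,0,0],[1,0,0.008,0,0],[1,0,0.009,0,0]])

```text
time_s: 5.92
tool_pos: [0.5484, -0.0643, 0.0288]
tool_rot: [-78.4, 89.7, -179.9]
force: [-12.3, 1.8, 11.9]
grip_width: 0.0874
```

step_arm(deltas=[[1,0,-0.01,0,0],[1,0,-0.025,0,0],[-1,-0.04,-0.025,0,0],[-1,-0.09,-0.025,0.02,0],[-1,-0.1,-0.01,0.06,0],[-1,-0.1,0.01,0.1,0],[-1,-0.1,0.03,0.13,0],[-1,-0.1,0.035,0.137,0],[-1,-0.1,0.035,0.137,0]], newtons=20)

```text
time_s: 7.05
tool_pos: [0.5579, -0.2055, 0.1289]
tool_rot: [169.6, 90.0, 68.0]
force: [0.8, 0.1, 0.3]
grip_width: 0.0251
```

```bash
python3 -c "
from st import *
st(); save('top2.png',blk()); save('wrist2.png',blk('wrist'))"
```

```text
7.05 tcp stop [-0.0249 -0.3242] z 0.1289 force stop [0.8 0.2 0.3] w 0.02513868559300016
tool axes in stop
 [[ 0.     1.    -0.001]
 [ 0.001 -0.001 -1.   ]
 [-1.     0.    -0.001]]
top 0.71 [216.6  53.9] [-0.0261 -0.1858] [[-0.0538, -0.2939], [0.0001, -0.2942], [0.0016, -0.0777], [-0.0523, -0.0773]]
wrist 0.69 [218.   53.3] [-0.026 -0.184] [[-0.0526, -0.293], [0.0007, -0.293], [0.0006, -0.075], [-0.0527, -0.0751]]
```

View pics/wrist2.png

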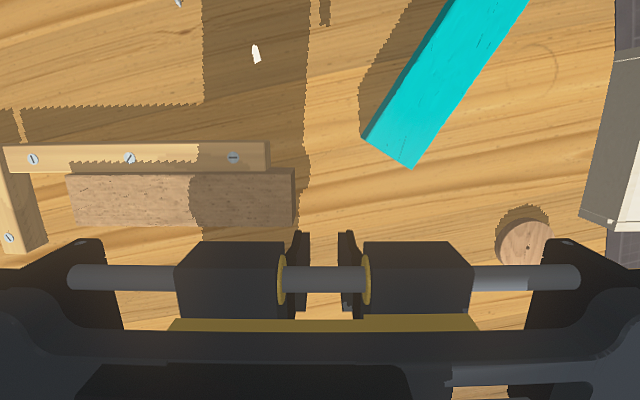

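The view shows the blank (180,198) flush with the long batten, its end face at column 296. The fingers stand just beyond that end, and the turquoise block (410,165) is clear.

step_arm(deltas=[[-1,0,0,0,0],[-1,0,0,0,0],[-1,0.04,-0.001,0.001,0],[-1,0.085,-0.001,0.001,0],[-1,0.099,-0.001,0.001,0],[-1,0.1,-0.001,0.001,0],[-1,0.1,-0.001,-0.007,0],[-1,0.1,-0.001,-0.014,0],[-1,0.1,-0.001,-0.021,0],[-1,0.1,-0.001,-0.028,0],[-1,0.1,-0.001,-0.035,0],[-1,0.1,-0.001,-0.042,0]])

```text
time_s: 8.75
tool_pos: [0.5657, -0.1667, 0.0298]
tool_rot: [20.4, 89.8, -81.2]
force: [-1.0, -4.6, 4.0]
grip_width: 0.0007
```

step_arm(deltas=[[-1,0,0,-0.007,0],[-1,0,0,-0.014,0],[-1,0,0,-0.021,0],[-1,0,0,-0.028,0],[-1,0,0,-0.034,0],[-1,0,0,-0.039,0],[-1,0,0,-0.042,0]])

```text
time_s: 9.62
tool_pos: [0.574, -0.1256, 0.0298]
tool_rot: [15.8, 89.8, -85.8]
force: [-2.5, -5.8, 5.4]
grip_width: 0.0003
```

```bash
python3 -c "
from st import *
st(); blk(); save('wrist3.png',blk('wrist'))"
```

```text
9.62 tcp stop [-0.025  -0.2426] z 0.0298 force stop [-1.3 -6.2  5.4] w 0.0002796005928708291
tool axes in stop
 [[ 0.001  1.    -0.002]
 [-0.003 -0.002 -1.   ]
 [-1.     0.001  0.003]]
top 0.62 [195.9  54.2] [-0.0256 -0.1164] [[-0.0524, -0.2145], [0.0018, -0.2143], [0.0011, -0.0184], [-0.0531, -0.0186]]
top 0.19 [50.6 25.7] [-0.2857 -0.0445] [[-0.314, -0.0426], [-0.3039, -0.0662], [-0.2573, -0.0464], [-0.2674, -0.0228]]
```

step_arm(deltas=[[-1,0,0,-0.004,0],[-1,0,0,-0.007,0],[-1,0,0,-0.009,0],[-1,0,0,-0.011,0],[-1,0,0,-0.012,0]])

```text
time_s: 10.45
tool_pos: [0.5764, -0.1134, 0.0296]
tool_rot: [19.2, 89.9, -82.4]
force: [0.0, -5.1, 5.5]
grip_width: 0.0007
```

Still sliding force only (~5 N); creeping on.

step_arm(deltas=[[-1,0,0,-0.002,0],[-1,0,0,-0.003,0],[-1,0,0,-0.004,0],[-1,0,0,-0.005,0]])

```text
time_s: 10.95
tool_pos: [0.5774, -0.1087, 0.0296]
tool_rot: [17.0, 89.9, -84.6]
force: [-1.8, -6.1, 5.6]
grip_width: 0.0006
```

```bash
python3 -c "
from st import *
st(); blk(); save('wrist3.png',blk('wrist'))"
```

```text
10.95 tcp stop [-0.0251 -0.2254] z 0.0296 force stop [-0.6 -6.3  5.6] w 0.0005633902749471954
tool axes in stop
 [[ 0.001  1.    -0.002]
 [-0.002 -0.002 -1.   ]
 [-1.     0.001  0.002]]
top 0.74 [198.9  54. ] [-0.0262 -0.1006] [[-0.0545, -0.1997], [-0.0004, -0.2004], [0.002, -0.0014], [-0.052, -0.0008]]
wrist 0.96 [208.7  41.6] [-0.0182 -0.1126] [[-0.0363, -0.2175], [0.0053, -0.2164], [-0.0002, -0.0078], [-0.0417, -0.0089]]
```

View pics/wrist3.png

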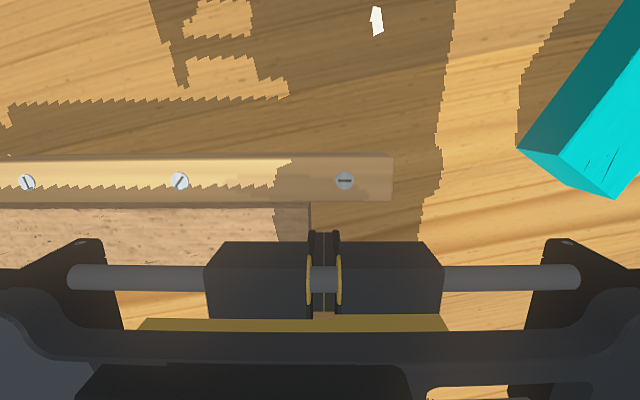

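The finger tips are thinner than I assumed, and the block's end face is at column 310 against them. The far end is about 1–2 mm from the short batten, so I'll creep until the force rises.

step_arm(deltas=[[-1,0,0,-0.001,0],[-1,0,0,-0.002,0],[-1,0,0,-0.003,0]])

```text
time_s: 11.52
tool_pos: [0.5777, -0.1072, 0.0296]
tool_rot: [6.4, 89.7, -95.2]
force: [-2.1, -9.1, 5.7]
grip_width: 0.0005
```

step_arm(deltas=[[-1,0,0,-0.001,0],[-1,0,0,-0.002,0],[-1,0,0,-0.003,0]])

```text
time_s: 11.9
tool_pos: [0.5777, -0.1072, 0.0296]
tool_rot: [0.8, 89.6, -100.9]
force: [-3.0, -13.3, 7.0]
grip_width: 0.0006
```

step_arm(deltas=[[-1,0,0,0.012,0],[-1,0,0,0.03,0],[-1,-0.04,0,0.03,0],[1,-0.09,-0.015,0.02,0],[1,-0.12,-0.04,-0.02,0],[1,-0.12,-0.065,-0.06,0],[1,-0.12,-0.065,-0.1,0],[1,-0.12,-0.065,-0.11,0],[1,-0.12,-0.065,-0.11,0],[1,-0.12,-0.065,-0.11,0]])

```text
time_s: 13.15
tool_pos: [0.5366, 0.018, 0.1485]
tool_rot: [-61.0, 89.9, -162.6]
force: [-0.7, -0.6, 0.4]
grip_width: 0.0627
```

```bash
python3 -c "
from st import *
st(); blk(); save('wrist4.png',blk('wrist'))"
```

```text
13.15 tcp stop [-0.0903 -0.1094] z 0.1485 force stop [-0.6 -0.8  0.4] w 0.06271483183925453
tool axes in stop
 [[-0.001  1.    -0.003]
 [-0.001 -0.003 -1.   ]
 [-1.    -0.001  0.001]]
top 0.46 [54.   6.3] [-0.0054 -0.1835] [[-0.0071, -0.2106], [-0.0008, -0.2103], [-0.0037, -0.1563], [-0.01, -0.1567]]
wrist 0.59 [217.2  51.8] [-0.0263 -0.1069] [[-0.0522, -0.2154], [-0.0005, -0.2155], [-0.0004, 0.0017], [-0.0522, 0.0018]]
```

View pics/wrist4.png

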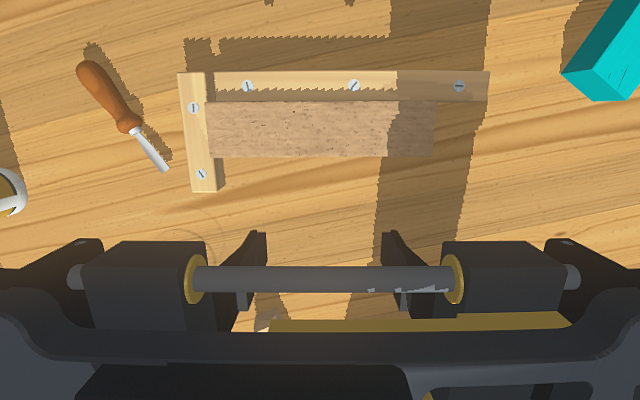

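The blank looks seated: corner at (208,100), long side along the batten, end against the short batten. I'll give it one light nudge on the long side to make sure, then draw straight back.

step_arm(deltas=[[1,0,0,0,0],[1,0.04,0,0,0],[1,0.085,0,0,0],[1,0.113,0,0,0],[1,0.118,0,0,0],[1,0.118,0.01,0,0],[1,0.118,0.018,0,0],[1,0.118,0.023,0,0],[1,0.118,0.027,0,0],[1,0.118,0.029,0,0],[1,0.118,0.031,0,0],[1,0.118,0.032,0,0]])

```text
time_s: 14.85
tool_pos: [0.5647, 0.0143, 0.0307]
tool_rot: [-76.1, 89.6, -177.5]
force: [-10.5, 1.2, 8.8]
grip_width: 0.0871
```

step_arm(deltas=[[1,0,-0.01,0,0],[1,0,-0.03,0,0],[1,0,-0.04,0,0],[1,-0.04,-0.045,0,0],[1,-0.09,-0.045,0,0],[1,-0.14,-0.045,0,0],[1,-0.16,-0.045,0,0],[1,-0.16,-0.045,0,0]])

```text
time_s: 15.85
tool_pos: [0.5255, 0.0223, 0.1928]
tool_rot: [86.2, 89.7, -15.3]
force: [-0.3, 0.0, -0.3]
grip_width: 0.087
```

Run:
```python
from st import *
st(); save('top5.png',blk()); save('wrist5.png',blk('wrist'))
m,p,d=cam('scene'); save('scene5.png',p)
P=np.load('P.npy')
for t in ['palm_gouge','wood_disc_1','carved_blank','palm_skew','glue_bottle']:
    for r in regions_of('scene',t)[:2]:
        v,u=np.nonzero(r['pixels']); w,ok=world(m,d,np.c_[u,v]); print(t,round(r['p'],2),np.round(np.median(w[ok],0),3))
```

```text
15.85 tcp stop [-0.1021 -0.1074] z 0.1928 force stop [-0.3 -0.  -0.3] w 0.08697296067705676
tool axes in stop
 [[ 0.005  1.    -0.001]
 [-0.    -0.001 -1.   ]
 [-1.     0.005  0.   ]]
wrist 0.7 [216.7  52.8] [-0.0263 -0.1069] [[-0.0533, -0.2151], [-0.0005, -0.2154], [0.0007, 0.0013], [-0.052, 0.0016]]
palm_gouge 0.59 [0.667 0.217 0.015]
wood_disc_1 0.75 [0.588 0.019 0.037]
wood_disc_1 0.71 [0.478 0.358 0.012]
carved_blank 0.54 [0.354 0.133 0.026]
palm_skew 0.56 [ 0.446 -0.4    0.011]
palm_skew 0.49 [ 0.358 -0.122  0.014]
glue_bottle 0.63 [0.595 0.406 0.089]
```

View pics/wrist5.png

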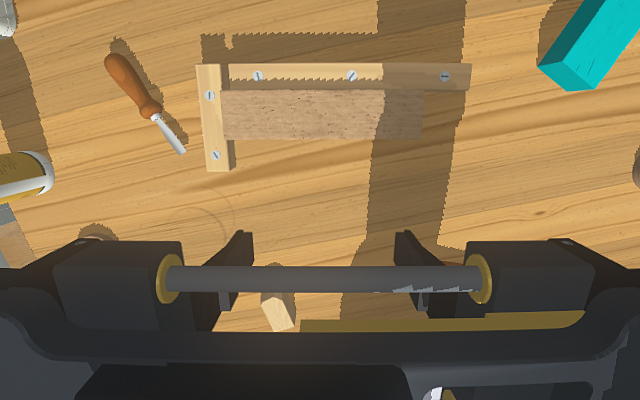

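The blank sits in the corner at (222,90) with no gap on either batten. The bystanders haven't moved and the gripper is clear, so I'm handing in.

```bash
python3 -c "
from h import *
print(env.sign_off())"
```

```text
the job is handed in; nothing more can be done
None
```

I pushed the walnut blank flush to the long batten with the open fingers. Then I slid it along by its end with the closed fingers until it butted against the short batten. A last light nudge on the long side (about 10 N) followed, then I drew straight back and handed in at about 16 s of the 48 s allowed.

**Position:** the last wrist-camera check put the blank's centre at (-26.3, -106.9) mm in the stop frame, against a seated position of (-26, -108.5) mm. The 1.6 mm difference along the batten is within the calibration error. The end push also came to a firm stop, with the force rising while the fingers stood still. The blank's length was parallel to the long batten within about 0.006 rad.

**Bystanders:** the gouge, carved blank, skew, glue bottle and both discs read within 2–3 mm of their starting places. One disc is less certain: the network reported the object at its place as a palm skew, with the same position to 2 mm.

**Checks that failed or disagreed:**
- The final top view could not measure the blank, because the arm hid it.
- One network report named the seated blank as a disc. I ignored it as a misdetection.

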